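# Index a rotary harness-test selector the shorter way and pin it

### The job

On the bench stands a rotary test selector whose square dial turns endlessly; its station with the round socket has to be locked at the arrow. Take the index pin from its rest, put it into the hole of the round-socket station and bring that hole round to the arrow by the shorter way; then feel gently for the hidden hole in the ring underneath, which lies near the arrow but may be up to about 16 mm to either side of it, until the pin drops fully home, with its collar on the dial. Never lean hard on the pin (stay well under 40 N), and let go of it at the end, leaving the tape roll, the solder spool and the pliers where they are.

Things in the scene. Friction and masses are not known exactly. Their poses are not given: they have to be found in the camera images.
- selector: Fixed grey round foot of the selector, 184 mm in diameter, with a tongue that carries the arrow. Origin on the dial's axis at the worktop; its -x axis points to the arrow. Above it, from below: a hidden fixed steel ring, a 2 mm gap, the dial.
- dial_top (a point): Centre of the dial's top face, 46 mm above the worktop. The dial is a 160 mm square plate 14 mm thick. Four through holes of 11.5 mm, 60 mm from the axis, one near the middle of each edge; inward of each, 31 mm from the axis, a black connector 11 mm high: a round socket (29 mm diameter, the wanted station), one long header, one square header, two small headers.
- ring_top (a point): On the axis, level with the hidden ring's flat top, 30 mm above the worktop. A pin's tip rides on it 16 mm below the dial's top. The ring's only hole (11.5 mm, slight chamfer, 60 mm from the axis) lies up to 16 mm along the circle to either side of the arrow's direction, different each time, covered by the dial. In it the pin goes 30 mm below the dial's top.
- arrow (a point): The tip of the dark raised arrow on the foot's tongue, 30 mm above the worktop, 125 mm from the dial's axis.
- dial (a joint): Angle of the dial, rad, growing anticlockwise from above; 0 and 2 pi both mean the round-socket hole is in the arrow's direction. Turns endlessly, stays where left, friction 0.12 N m (2 N at the holes). Starts between 0.8 and 5.5: below pi the shorter way is clockwise, to 0; above pi anticlockwise, to 2 pi (within 0.3 of pi either way is right).
- round_hole (a point): Centre of the mouth of the round-socket station's hole, in the dial's top face, 46 mm above the worktop; turns with the dial.
- index_pin: Loose upright pin, 80 mm long, about 120 g. Origin: centre of the shank's tip, z up along the pin. Steel shank 10 mm thick and 30 mm long, its last 4 mm tapering to 7.5 mm; collar 24 mm in diameter from 30 to 35 mm; black round handle 20 mm in diameter from 35 to 80 mm. At first it stands in its rest, collar on the rest's top.
- pin_rest: Fixed grey block 50 x 50 x 32 mm with the hole in which the pin stands. Origin: centre of the underside.
- tape: Blue tape roll, 68 mm in diameter and 20 mm high, a bystander; origin at the centre of its underside.
- spool: Solder spool, 62 x 88 x 41 mm, a bystander; origin at the centre of its underside.
- pliers: Blue-handled pliers, 155 mm long, lying, a bystander; origin at the centre of their underside.
There are look-alikes about, which are no part of the job. What is shaped like the index_pin but turquoise is not meant.

How it is judged:
On the way:
1. the pin's tip is in the hole of the round-socket station, at least 5 mm below the dial's top (horizontal distance between index_pin and round_hole below 0.005 m and z of index_pin in the frame of round_hole below -0.005 m), for 0.05 s.
At the end, for the whole second after the job is handed in: The pin stands at rest in the round-socket hole (tip within 5 mm of its axis, tilt under 0.12 rad), at least 27 mm below the dial's top, so in the ring's hole; the dial is within 0.36 rad of the arrow; tape, spool and pliers are within 20 mm of their places (horizontal distance between index_pin and round_hole below 0.005 m and z of index_pin in the frame of round_hole below -0.027 m and angle between index_pin's own z axis and vertical below 0.12 rad and (value of joint dial between -0.36 and 0.36 rad or value of joint dial between 5.923 and 6.643 rad) and linear speed of index_pin below 0.02 m/s and distance of each of tape, spool, pliers from where it was at the start of the episode below 0.02 m); the robot touches nothing.
It fails at once if the dial is turned the longer way: the round-socket station passes the point opposite to the arrow (within 0.08 rad) after its hole has moved more than 24 mm (value of joint dial between 3.06 and 3.22 rad and distance of round_hole from where it was at the start of the episode above 0.024 m).
It fails at once if the dial is turned past the arrow by more than 0.6 rad (value of joint dial below -0.6 rad or value of joint dial above 6.883 rad).
It fails at once if the pin is pressed against the selector with more than 40 N (contact force between index_pin and selector above 40 N).
It fails at once if tape, spool or pliers are pushed more than 20 mm (distance of any of tape, spool, pliers from where it was at the start of the episode above 0.02 m).
It also fails if it takes over 72 s, if anything falls off the work surface, if the arm or the gripper's body presses on something with over 40 N, if the wrist force passes 120 N, or if a joint passes its speed limit or range.

### The arm

A 7-joint arm with a two-finger parallel gripper is mounted at the origin on a cart in front of the work surface, level with it; the furniture and walls round the work are solid. World frame = base frame: x ahead of the robot, y to its left, z up, the work surface at z = 0. Lengths are in m, angles in rad, forces in N, time in s.
With the tool pointing down it reaches from about 0.425 to 1.025 m from the base axis. Payload 3.6 kg.
Tool frame: the origin (TCP) lies at the very end of the fingers, on their centre line; the grasp point (between the pads) lies 19 mm behind it; z points along the fingers, y is the line along which they close (so a half turn about z gives the same grasp; the last joint's range is limited). The gripper opens to 85 mm and grips with 20 to 120 N. Pads are 22 mm wide; open, the fingers measure 114 mm over their backs; the gripper's body (76 mm by 85 mm) begins 54 mm behind the grasp point. The pads swing forward as they close: fully open they stand 13 mm farther back than shut.
Start: joints at [-1.296, 0.591, 0.048, 1.609, -0.033, 0.943, -0.034], TCP at [0.261, 0.676, 0.231] pointing down, gripper open.
Joint ranges: [-2.69, 2.69], [-0.47, 2.24], [-1.27, 1.36], [0.19, 2.51], [-1.53, 4.68], [0.08, 2.07], [-3.09, 3.09]. Speed limits (rad/s): [2.57, 2.57, 3.14, 3.14, 3.14, 3.14, 3.14].

### API

Orientations are given as a 3x3 rotation matrix whose columns are the frame's x, y, z axes.
In Python, from rig import * gives the robot as it stands.
- The arm moves only by the tool drive_tool, never from a script. Its argument "series" is a list of rows, each an object of numbers: "tx", "ty", "tz": the shift along the tool's x, y, z in m; "wx", "wy", "wz": the turn, a rotation vector about the tool's x, y, z in degrees. A call has 1 to 8 rows; each row is the pose to reach, as a shift and turn from the pose commanded when the call began, along the tool's axes at that moment; what a row does not reach only later rows make up. A row lasts 1/10 s, in which the tool goes at most 50 mm and 8.59 degrees, less where a joint would pass 70% of its speed; a pose out of reach is approached as far as the arm can. A call with a gripper value outside its range is refused whole. "grip" is the opening, from 0 (shut) to 1 (fully open), set as the call begins (left out, the last holds). The fingers move at their own pace and stop on an object; "grip_force" is the grip in N (left out, the last holds). Time passes only in rows, so rows that repeat a pose let the fingers close. It gives the time, the measured TCP pose, the force, the opening and the grip force at its end, in the units of the state.
- sense(): the state, without advancing time (a new reading comes with each control period).
- snapshot(name): name is "side" or "top"; returns the picture (384x512x3 uint8, red, green, blue); there is no depth.
- camera_info(name): a dict with "K" (3x3 intrinsics, pixels), "k1" (the pictures are not rectified: a ray, as slopes to the right and down, at radius r is drawn at 1 + k1 r^2 times it, then the intrinsics apply), "position" and "orientation" of the camera in the world. Camera axes: x right, y up, looking along -z (the intrinsics and any distortion apply to the point x, -y, -z); pixel columns grow to the right and rows downward; lengths in m; the calibration is good to about 2 mm. A picture is of the moment at which its call begins. camera_info takes no time and is no camera call.
- close_job(): hands the job in; it is judged then, once.
The state is a dict: "t": time; "qpos": joint angles; "joint_vel": joint speeds; "tau": joint torques, N m; "tcp_pos": TCP position; "orientation": TCP orientation; "wrist_force": force on the tool from outside, world axes, zero at the start; "moment": the same for the moment, N m; "width": opening from 0.0 (shut) to 1.0 (fully open); "grip_force": force on a finger pad.
Only numpy, scipy, OpenCV 4.12 (cv2) and the standard library are available. Lean on these libraries where they do the work, as an engineer would, in place of code of your own. Each camera call takes 0.05 s, during which the arm holds its last target. There are 200 camera calls.

## Working session

There is one attempt and no reset: what is moved stays moved. The work goes in short steps, Python scripts to look and compute and a tool call to move; the robot and the scene stay as the last step left them, time stands still between calls to the robot, and variables do not carry over. Pictures are saved under pics/ and viewed, at most 10 in all, crops included, and the job is handed in when it is done.

Besides the shell and the picture viewer there is one more tool, called after "Emit:" as a command line: name --argument value ..., lists and objects as JSON in quotes. drive_tool: Moves the arm, as the interface text tells. Its arguments: {"type":"object","properties":{"series":{"type":"array","items":{"type":"object","properties":{"tx":{"type":"number"},"ty":{"type":"number"},"tz":{"type":"number"},"wx":{"type":"number"},"wy":{"type":"number"},"wz":{"type":"number"}}}},"grip":{"type":"number"},"grip_force":{"type":"number"}},"required":["series"]}

```bash
mkdir -p pics; ls
python3 - <<'E'
from rig import *
import cv2
for n in("top","side"):
    cv2.imwrite(f"pics/{n}0.png",snapshot(n)[:,:,::-1]); print(n,camera_info(n))
s=sense(); print(s["t"],s["tcp_pos"],s["orientation"],s["wrist_force"],s["width"])
E
```

```text
pics
top {'K': array([[405.60404815,   0.        , 255.89494991],
       [  0.        , 405.60404815, 190.5982847 ],
       [  0.        ,   0.        ,   1.        ]]), 'k1': -0.10577097513744882, 'position': array([0.39206494, 0.00896687, 1.2253419 ]), 'orientation': array([[ 0.00454796,  0.99116192, -0.13257967],
       [-0.99984621,  0.00675272,  0.01618481],
       [ 0.01693704,  0.13248567,  0.9910402 ]])}
side {'K': array([[463.49586135,   0.        , 263.85381913],
       [  0.        , 463.49586135, 197.53917973],
       [  0.        ,   0.        ,   1.        ]]), 'k1': -0.10958920877541946, 'position': array([ 0.5590325 , -0.96667409,  0.52153995]), 'orientation': array([[ 0.99992432, -0.01071303, -0.00604898],
       [-0.00107427,  0.41376672, -0.91038231],
       [ 0.01225582,  0.91031991,  0.41372389]])}
0.1 [0.2610609  0.67554992 0.23022479] [[-9.32801654e-01  3.60389604e-01 -6.38319474e-04]
 [ 3.60390147e-01  9.32799515e-01 -2.00165646e-03]
 [-1.25952082e-04 -2.09719250e-03 -9.99997793e-01]] [0.08009372 0.19339953 0.32719802] 1.0010215256785016
```

View pics/top0.png

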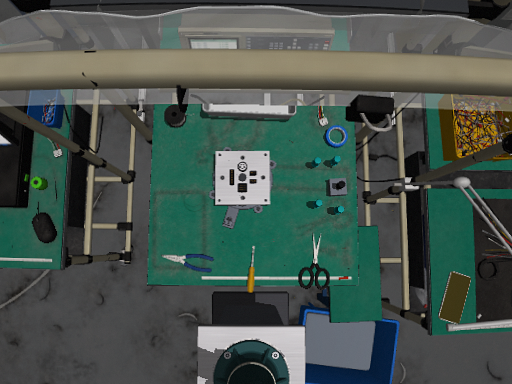

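View pics/side0.png

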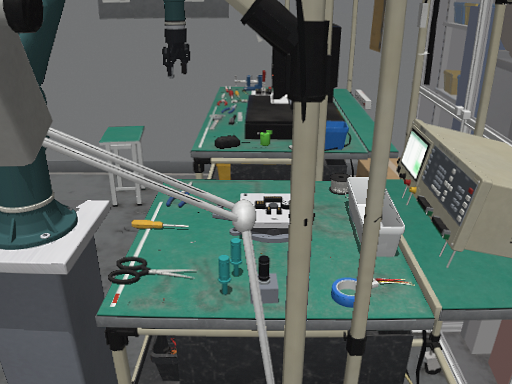

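```bash
cat > h.py <<'E'
import numpy as np, cv2
from rig import *
def ray(n,u,v):
    c=camera_info(n);K=c["K"]
    p=cv2.undistortPoints(np.array([[[u,v]]],float),K,np.array([c["k1"],0,0,0,0.]))[0,0]
    d=c["orientation"]@np.array([p[0],-p[1],-1]);return c["position"],d/np.linalg.norm(d)
def onz(n,u,v,z):
    o,d=ray(n,u,v);return (o+d*(z-o[2])/d[2]).round(4)
def tri(a,b):
    (o,d),(p,e)=ray("top",*a),ray("side",*b)
    s=np.linalg.lstsq(np.c_[d,-e],p-o,rcond=None)[0]
    return (o+d*s[0]).round(4),(p+e*s[1]).round(4)
def proj(n,P):
    c=camera_info(n);q=c["orientation"].T@(np.array(P)-c["position"])
    x,y=q[0]/-q[2],-q[1]/-q[2];f=1+c["k1"]*(x*x+y*y);K=c["K"]
    return np.array([K[0,0]*x*f+K[0,2],K[1,1]*y*f+K[1,2]]).round(1)
E
python3 - <<'E'
from h import *
t=cv2.imread("pics/top0.png")
a=cv2.resize(t[140:235,200:285],None,fx=5,fy=5,interpolation=3)
b=cv2.resize(t[140:235,295:355],None,fx=5,fy=5,interpolation=3)
cv2.imwrite("pics/z.png",np.hstack([a,b]))
print("ball",tri((462,183),(243,215)))
print("selector",onz("top",242,178,.046),"pin",onz("top",339,184,.08))
E
```

```text
ball (array([ 0.5391, -0.5057,  0.2904]), array([ 0.5392, -0.5057,  0.2905]))
selector [0.587  0.0308 0.046 ] pin [ 0.5661 -0.2489  0.08  ]
```

View pics/z.png

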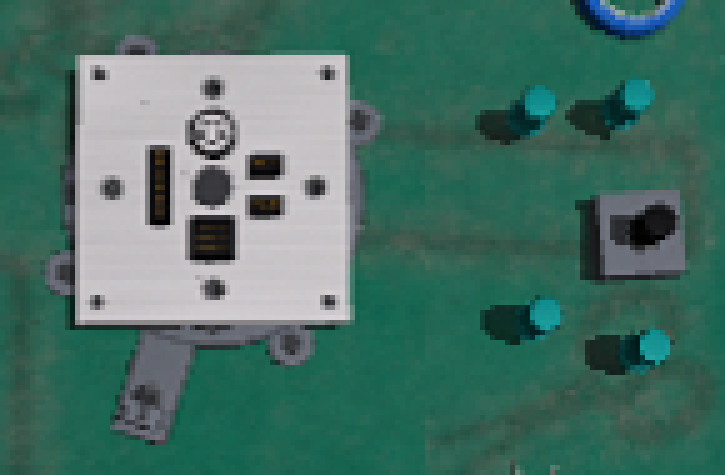

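Run:
```python
from h import *
t=cv2.imread("pics/top0.png");s=cv2.imread("pics/side0.png")
def blobs(m,off,mn=3):
    n,l,st,c=cv2.connectedComponentsWithStats(m.astype(np.uint8))
    return [(np.round(c[i]+off,1).tolist(),st[i].tolist()) for i in range(1,n) if st[i][4]>=mn]
# dial square
h=t.astype(int); w=(h.min(2)>170); w[:140]=0;w[235:]=0;w[:,:200]=0;w[:,285:]=0
c=max(cv2.findContours(w.astype(np.uint8),0,1)[0],key=cv2.contourArea); r=cv2.minAreaRect(c);print(r)
B=[onz("top",*p,.046) for p in cv2.boxPoints(r)];print(B,np.mean(B,0),[np.linalg.norm(B[i]-B[i-1]) for i in range(4)])
g=t[140:235,200:285].max(2);
for b in blobs(g<140,(200,140)):
    P=onz("top",*b[0],.046); print(b,P)
# pin: dark in both
print("top dark");print(blobs(t[165:205,320:352].max(2)<38,(320,165)))
print("side dark");print(blobs(s[245:290,250:280].max(2)<45,(250,245)))
hsv=cv2.cvtColor(t,cv2.COLOR_BGR2HSV)[140:230,295:355]
for b in blobs((hsv[:,:,2]>115)&(hsv[:,:,1]>130),(295,140)):print("turq/blue",b,onz("top",*b[0],.075))
cv2.imwrite("pics/s.png",np.hstack([cv2.resize(t[170:200,320:352],(480,450),interpolation=0),cv2.resize(s[250:306,248:284],(289,450),interpolation=0)]))
```

```text
((242.5, 177.0), (52.0, 53.0), 90.0)
[array([0.6678, 0.1089, 0.046 ]), array([ 0.6691, -0.0488,  0.046 ]), array([ 0.5135, -0.0488,  0.046 ]), array([0.5125, 0.1061, 0.046 ])] [0.590725 0.02935  0.046   ] [np.float64(0.1553252394171662), np.float64(0.15770535818417838), np.float64(0.15560000000000007), np.float64(0.1549032278553291)]
([242.0, 192.5], [0, 0, 85, 95, 5147]) [0.5439 0.0304 0.046 ]
([219.4, 154.2], [19, 13, 2, 3, 5]) [0.6582 0.0986 0.046 ]
([265.0, 154.3], [64, 13, 3, 3, 7]) [ 0.6589 -0.0369  0.046 ]
([242.1, 157.3], [40, 16, 5, 4, 13]) [0.6492 0.0311 0.046 ]
([241.3, 166.9], [37, 22, 10, 10, 45]) [0.6202 0.0332 0.046 ]
([231.0, 176.7], [29, 29, 5, 17, 80]) [0.5906 0.0632 0.046 ]
([252.5, 173.0], [49, 31, 8, 5, 38]) [ 0.6022 -0.      0.046 ]
([241.8, 176.9], [38, 33, 9, 9, 56]) [0.5903 0.0314 0.046 ]
([262.5, 177.0], [61, 35, 4, 5, 14]) [ 0.5904 -0.0296  0.046 ]
([221.9, 177.5], [20, 36, 5, 4, 15]) [0.5881 0.09   0.046 ]
([252.4, 180.8], [49, 39, 8, 5, 37]) [5.789e-01 1.000e-04 4.600e-02]
([241.7, 187.2], [37, 43, 10, 10, 89]) [0.5596 0.0314 0.046 ]
([242.1, 197.5], [40, 56, 5, 4, 15]) [0.5292 0.03   0.046 ]
([218.8, 200.2], [18, 59, 3, 3, 6]) [0.5208 0.098  0.046 ]
([265.3, 200.0], [64, 59, 3, 3, 7]) [ 0.5223 -0.0379  0.046 ]
top dark
[([328.2, 188.2], [7, 15, 4, 16, 33]), ([339.8, 184.8], [15, 16, 10, 8, 55]), ([338.0, 195.0], [17, 30, 3, 1, 3])]
side dark
[([263.5, 267.7], [9, 11, 10, 25, 227])]
turq/blue ([336.9, 143.2], [33, 0, 19, 7, 51]) [ 0.6879 -0.2469  0.075 ]
turq/blue ([317.6, 159.7], [20, 17, 6, 6, 29]) [ 0.6378 -0.1889  0.075 ]
turq/blue ([337.3, 158.4], [40, 16, 6, 6, 29]) [ 0.6423 -0.2469  0.075 ]
turq/blue ([318.9, 202.4], [21, 60, 7, 6, 31]) [ 0.5131 -0.1906  0.075 ]
turq/blue ([340.6, 208.7], [43, 66, 6, 7, 31]) [ 0.4952 -0.2531  0.075 ]
```

View pics/s.png

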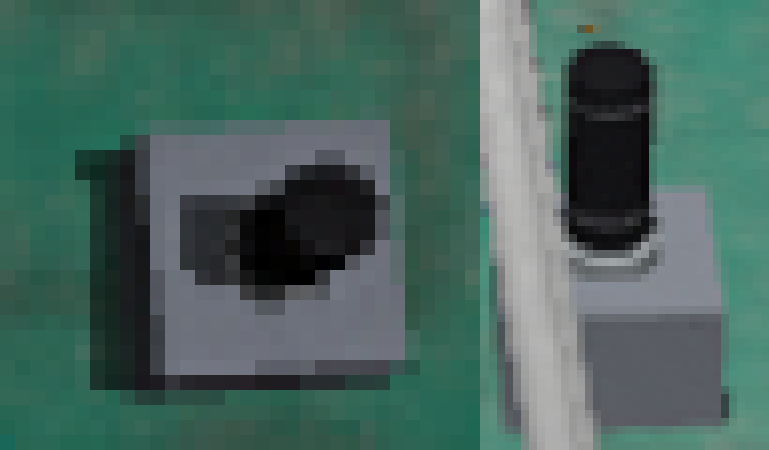

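Run:
```python
from h import *
print("pintop",onz("top",341.6,183.7,.082),tri((341.6,183.7),(263.3,257.2)))
print("rest ctr",onz("top",338,186,.032))
print("side pintop",onz("side",263.3,257.2,.082), "side collar base", onz("side",263.8,281.5,.035))
# arrow: tongue end mid and arrow tip
t=cv2.imread("pics/top0.png")
f=lambda x,y:((x+.5)/5-.5+200,(y+.5)/5-.5+140)
C=np.array([.5895,.0306])
for p in [(112,430),(165,442),(139,436),(143,386)]:
    P=onz("top",*f(*p),.030); d=P[:2]-C; print(P,np.hypot(*d),np.degrees(np.arctan2(d[1],d[0])))
# dark pixels of arrow
a=t[208:232,220:238].astype(int).max(2); cv2.imwrite("pics/a.png",cv2.resize(t[205:232,218:245],(540,540),interpolation=0))
```

```text
pintop [ 0.5667 -0.2561  0.082 ] (array([ 0.5668, -0.2561,  0.0817]), array([ 0.5642, -0.2563,  0.0813]))
rest ctr [ 0.5673 -0.2565  0.032 ]
side pintop [ 0.5642 -0.2574  0.082 ] side collar base [ 0.5657 -0.2652  0.035 ]
[0.4475 0.0886 0.03  ] 0.1533883959105121 157.78240573048168
[0.4406 0.0574 0.03  ] 0.1512925973073369 169.79677171527894
[0.4441 0.0727 0.03  ] 0.15137228940595437 163.8518340380838
[0.4735 0.0707 0.03  ] 0.12273552867853713 160.93026176383157
```

View pics/a.png

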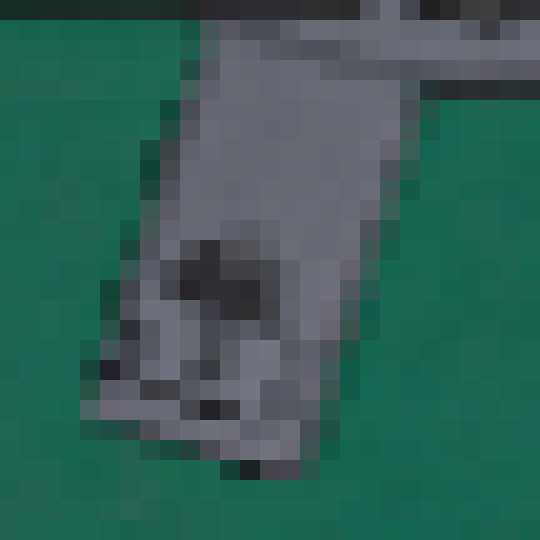

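Emit:
drive_tool --series '[{"tz":-0.05},{"tz":-0.07,"wz":-7},{"tz":-0.07,"wz":-14},{"tz":-0.07,"wz":-21.1},{"tz":-0.07,"wz":-21.1}]'

```text
invalid input at $.series[0]: expected keys tx, ty, tz, wx, wy, wz
```

Emit:
drive_tool --series '[{"tx":0,"ty":0,"tz":-0.05,"wx":0,"wy":0,"wz":-7},{"tx":0,"ty":0,"tz":-0.07,"wx":0,"wy":0,"wz":-14},{"tx":0,"ty":0,"tz":-0.07,"wx":0,"wy":0,"wz":-21.1},{"tx":0,"ty":0,"tz":-0.07,"wx":0,"wy":0,"wz":-21.1}]' --grip 0.6

```text
t: 0.5
tcp_pos: [0.2615, 0.6763, 0.3018]
orientation: [[-1.0, 0.001, -0.0], [0.001, 1.0, 0.001], [0.0, 0.001, -1.0]]
wrist_force: [-0.2, 0.6, -0.5]
width: 0.603
grip_force: 0.0
```

Emit:
drive_tool --series '[{"tx":-0.02,"ty":-0.045,"tz":0,"wx":0,"wy":0,"wz":0},{"tx":-0.04,"ty":-0.09,"tz":0,"wx":0,"wy":0,"wz":0},{"tx":-0.06,"ty":-0.135,"tz":0,"wx":0,"wy":0,"wz":0},{"tx":-0.08,"ty":-0.18,"tz":0,"wx":0,"wy":0,"wz":0},{"tx":-0.1,"ty":-0.225,"tz":0,"wx":0,"wy":0,"wz":0},{"tx":-0.12,"ty":-0.27,"tz":0,"wx":0,"wy":0,"wz":0},{"tx":-0.14,"ty":-0.315,"tz":0,"wx":0,"wy":0,"wz":0},{"tx":-0.16,"ty":-0.36,"tz":0,"wx":0,"wy":0,"wz":0}]'

```text
t: 1.3
tcp_pos: [0.421, 0.3136, 0.3003]
orientation: [[-1.0, 0.004, -0.002], [0.004, 1.0, -0.001], [0.002, -0.001, -1.0]]
wrist_force: [1.6, 1.4, 0.5]
width: 0.597
grip_force: 0.0
```

Emit:
drive_tool --series '[{"tx":-0.02,"ty":-0.045,"tz":0,"wx":0,"wy":0,"wz":0},{"tx":-0.04,"ty":-0.09,"tz":0,"wx":0,"wy":0,"wz":0},{"tx":-0.06,"ty":-0.135,"tz":0,"wx":0,"wy":0,"wz":0},{"tx":-0.08,"ty":-0.18,"tz":0,"wx":0,"wy":0,"wz":0},{"tx":-0.1,"ty":-0.225,"tz":0,"wx":0,"wy":0,"wz":0},{"tx":-0.12,"ty":-0.27,"tz":0,"wx":0,"wy":0,"wz":0},{"tx":-0.14,"ty":-0.315,"tz":0,"wx":0,"wy":0,"wz":0},{"tx":-0.145,"ty":-0.36,"tz":0,"wx":0,"wy":0,"wz":0}]'

```text
t: 2.1
tcp_pos: [0.5672, -0.0458, 0.3004]
orientation: [[-1.0, 0.003, -0.0], [0.003, 1.0, -0.0], [0.0, -0.0, -1.0]]
wrist_force: [-0.0, 1.0, 0.5]
width: 0.603
grip_force: 0.0
```

Target (0.566, -0.2563); go over it and down to z ≈ 0.11.

Emit:
drive_tool --series '[{"tx":0,"ty":-0.045,"tz":0,"wx":0,"wy":0,"wz":0},{"tx":0,"ty":-0.09,"tz":0,"wx":0,"wy":0,"wz":0},{"tx":0,"ty":-0.135,"tz":0,"wx":0,"wy":0,"wz":0},{"tx":0.001,"ty":-0.18,"tz":0.02,"wx":0,"wy":0,"wz":0},{"tx":0.001,"ty":-0.2105,"tz":0.055,"wx":0,"wy":0,"wz":0},{"tx":0.001,"ty":-0.2105,"tz":0.1,"wx":0,"wy":0,"wz":0},{"tx":0.001,"ty":-0.2105,"tz":0.145,"wx":0,"wy":0,"wz":0},{"tx":0.001,"ty":-0.2105,"tz":0.19,"wx":0,"wy":0,"wz":0}]'

```text
t: 2.9
tcp_pos: [0.5638, -0.2545, 0.1089]
orientation: [[-1.0, 0.005, -0.001], [0.005, 1.0, 0.0], [0.001, 0.0, -1.0]]
wrist_force: [0.8, 0.5, -0.5]
width: 0.6
grip_force: 0.0
```

Run:
```python
from h import *
t=snapshot("top")[:,:,::-1];s=snapshot("side")[:,:,::-1]
print(sense()["tcp_pos"],proj("top",[.566,-.256,.1]),proj("side",[.566,-.256,.1]))
cv2.imwrite("pics/g.png",np.hstack([cv2.resize(t[140:220,300:380],(400,400),interpolation=0),cv2.resize(s[210:310,215:315],(400,400),interpolation=0)]))
```

```text
[ 0.55920097 -0.2517306   0.10455655] [343. 183.] [264.4 248.1]
```

View pics/g.png

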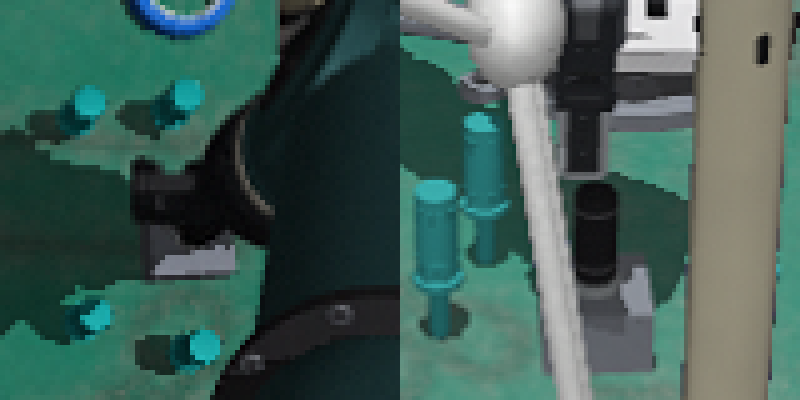

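Emit:
drive_tool --series '[{"tx":0,"ty":0,"tz":0,"wx":0,"wy":0,"wz":0},{"tx":0,"ty":0,"tz":0,"wx":0,"wy":0,"wz":0},{"tx":0,"ty":0,"tz":0,"wx":0,"wy":0,"wz":0}]'

```text
t: 3.3
tcp_pos: [0.5667, -0.2552, 0.114]
orientation: [[-1.0, 0.001, 0.005], [0.001, 1.0, -0.002], [-0.005, -0.002, -1.0]]
wrist_force: [0.4, 0.8, 0.7]
width: 0.599
grip_force: 0.0
```

Emit:
drive_tool --series '[{"tx":0,"ty":-0.001,"tz":0.01,"wx":0,"wy":0,"wz":0},{"tx":0,"ty":-0.001,"tz":0.022,"wx":0,"wy":0,"wz":0},{"tx":0,"ty":-0.001,"tz":0.034,"wx":0,"wy":0,"wz":0},{"tx":0,"ty":-0.001,"tz":0.046,"wx":0,"wy":0,"wz":0},{"tx":0,"ty":-0.001,"tz":0.055,"wx":0,"wy":0,"wz":0},{"tx":0,"ty":-0.001,"tz":0.06,"wx":0,"wy":0,"wz":0},{"tx":0,"ty":-0.001,"tz":0.061,"wx":0,"wy":0,"wz":0},{"tx":0,"ty":-0.001,"tz":0.061,"wx":0,"wy":0,"wz":0}]'

```text
t: 4.1
tcp_pos: [0.5649, -0.2555, 0.0501]
orientation: [[-1.0, 0.001, -0.0], [0.001, 1.0, 0.0], [0.0, 0.0, -1.0]]
wrist_force: [-0.7, 1.5, 0.1]
width: 0.6
grip_force: 0.0
```

Emit:
drive_tool --series '[{"tx":0,"ty":0,"tz":0,"wx":0,"wy":0,"wz":0},{"tx":0,"ty":0,"tz":0,"wx":0,"wy":0,"wz":0},{"tx":0,"ty":0,"tz":0,"wx":0,"wy":0,"wz":0},{"tx":0,"ty":0,"tz":0,"wx":0,"wy":0,"wz":0},{"tx":0,"ty":0,"tz":0,"wx":0,"wy":0,"wz":0},{"tx":0,"ty":0,"tz":0,"wx":0,"wy":0,"wz":0},{"tx":0,"ty":0,"tz":0,"wx":0,"wy":0,"wz":0},{"tx":0,"ty":0,"tz":0,"wx":0,"wy":0,"wz":0}]' --grip 0.1 --grip_force 40

```text
t: 4.9
tcp_pos: [0.5654, -0.2562, 0.0508]
orientation: [[-1.0, 0.001, 0.001], [0.001, 1.0, -0.001], [-0.001, -0.001, -1.0]]
wrist_force: [0.6, -2.2, 5.7]
width: 0.216
grip_force: 39.4
```

Emit:
drive_tool --series '[{"tx":0,"ty":0,"tz":-0.015,"wx":0,"wy":0,"wz":0},{"tx":0,"ty":0,"tz":-0.035,"wx":0,"wy":0,"wz":0},{"tx":0,"ty":0,"tz":-0.06,"wx":0,"wy":0,"wz":0},{"tx":0,"ty":0,"tz":-0.08,"wx":0,"wy":0,"wz":0},{"tx":-0.01,"ty":0.03,"tz":-0.08,"wx":0,"wy":0,"wz":0},{"tx":-0.02,"ty":0.07,"tz":-0.08,"wx":0,"wy":0,"wz":0},{"tx":-0.035,"ty":0.11,"tz":-0.08,"wx":0,"wy":0,"wz":0},{"tx":-0.045,"ty":0.15,"tz":-0.08,"wx":0,"wy":0,"wz":0}]'

```text
t: 5.7
tcp_pos: [0.6093, -0.1022, 0.1303]
orientation: [[-1.0, -0.0, -0.002], [-0.0, 1.0, 0.002], [0.002, 0.002, -1.0]]
wrist_force: [0.1, -0.8, -1.7]
width: 0.215
grip_force: 39.6
```

Emit:
drive_tool --series '[{"tx":-0.012,"ty":0.04,"tz":0,"wx":0,"wy":0,"wz":0},{"tx":-0.022,"ty":0.075,"tz":0,"wx":0,"wy":0,"wz":0},{"tx":-0.03,"ty":0.105,"tz":0,"wx":0,"wy":0,"wz":0},{"tx":-0.036,"ty":0.125,"tz":0,"wx":0,"wy":0,"wz":0},{"tx":-0.039,"ty":0.1365,"tz":0,"wx":0,"wy":0,"wz":0},{"tx":-0.039,"ty":0.1365,"tz":0,"wx":0,"wy":0,"wz":0},{"tx":-0.039,"ty":0.1365,"tz":0,"wx":0,"wy":0,"wz":0},{"tx":-0.039,"ty":0.1365,"tz":0,"wx":0,"wy":0,"wz":0}]'

```text
t: 6.5
tcp_pos: [0.6482, 0.0286, 0.1303]
orientation: [[-1.0, 0.003, -0.001], [0.003, 1.0, -0.001], [0.001, -0.001, -1.0]]
wrist_force: [-1.0, 0.2, -0.8]
width: 0.229
grip_force: 39.6
```

Run:
```python
from h import *
s=snapshot("side")[:,:,::-1];t=snapshot("top")[:,:,::-1]
q=sense();print(q["tcp_pos"],q["wrist_force"],q["width"])
p=q["tcp_pos"]
print(proj("side",p-[0,0,.0488]),proj("side",[.6495,.0306,.046]),proj("top",p-[0,0,.0488]))
cv2.imwrite("pics/h.png",np.hstack([cv2.resize(t[130:210,200:290],(450,400),interpolation=0),cv2.resize(s[150:250,215:300],(340,400),interpolation=0)]))
```

```text
[0.64855826 0.0288796  0.13039339] [-0.35307706 -0.35147493 -1.78133357] 0.21687392233332398
[299.2 193.1] [298.9 206.4] [242.7 154.9]
```

View pics/h.png

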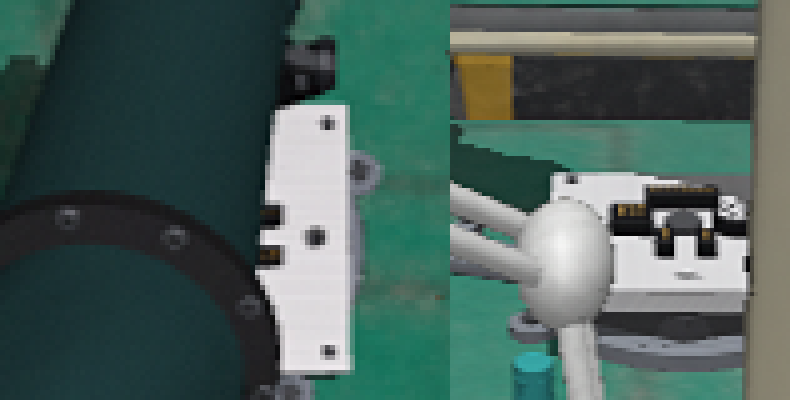

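Emit:
drive_tool --series '[{"tx":0.0005,"ty":0.002,"tz":0.008,"wx":0,"wy":0,"wz":0},{"tx":0.0005,"ty":0.002,"tz":0.018,"wx":0,"wy":0,"wz":0},{"tx":0.0005,"ty":0.002,"tz":0.026,"wx":0,"wy":0,"wz":0},{"tx":0.0005,"ty":0.002,"tz":0.031,"wx":0,"wy":0,"wz":0},{"tx":0.0005,"ty":0.002,"tz":0.032,"wx":0,"wy":0,"wz":0},{"tx":0.0005,"ty":0.002,"tz":0.032,"wx":0,"wy":0,"wz":0},{"tx":0.0005,"ty":0.002,"tz":0.032,"wx":0,"wy":0,"wz":0}]'

```text
t: 7.3
tcp_pos: [0.6488, 0.033, 0.0985]
orientation: [[-1.0, 0.0, 0.001], [0.0, 1.0, -0.0], [-0.001, -0.0, -1.0]]
wrist_force: [0.1, 0.5, -1.7]
width: 0.223
grip_force: 39.6
```

Emit:
drive_tool --series '[{"tx":0,"ty":0,"tz":0.001,"wx":0,"wy":0,"wz":0},{"tx":0,"ty":0,"tz":0.002,"wx":0,"wy":0,"wz":0},{"tx":0,"ty":0,"tz":0.003,"wx":0,"wy":0,"wz":0},{"tx":0,"ty":0,"tz":0.004,"wx":0,"wy":0,"wz":0},{"tx":0,"ty":0,"tz":0.005,"wx":0,"wy":0,"wz":0},{"tx":0,"ty":0,"tz":0.005,"wx":0,"wy":0,"wz":0}]'

```text
t: 7.9
tcp_pos: [0.6485, 0.0327, 0.0932]
orientation: [[-1.0, 0.001, -0.0], [0.001, 1.0, -0.0], [0.0, -0.0, -1.0]]
wrist_force: [0.4, -0.3, -1.7]
width: 0.223
grip_force: 39.6
```

Emit:
drive_tool --series '[{"tx":0,"ty":-0.001,"tz":0.001,"wx":0,"wy":0,"wz":0},{"tx":0,"ty":-0.001,"tz":0.002,"wx":0,"wy":0,"wz":0},{"tx":0,"ty":-0.001,"tz":0.003,"wx":0,"wy":0,"wz":0},{"tx":0,"ty":-0.001,"tz":0.004,"wx":0,"wy":0,"wz":0},{"tx":0,"ty":-0.001,"tz":0.004,"wx":0,"wy":0,"wz":0}]'

```text
t: 8.4
tcp_pos: [0.6484, 0.0317, 0.0891]
orientation: [[-1.0, 0.001, -0.0], [0.001, 1.0, -0.0], [0.0, -0.0, -1.0]]
wrist_force: [-0.7, -0.6, -1.9]
width: 0.215
grip_force: 39.6
```

Emit:
drive_tool --series '[{"tx":0,"ty":0,"tz":0.001,"wx":0,"wy":0,"wz":0},{"tx":0,"ty":0,"tz":0.002,"wx":0,"wy":0,"wz":0},{"tx":0,"ty":0,"tz":0.003,"wx":0,"wy":0,"wz":0},{"tx":0,"ty":0,"tz":0.004,"wx":0,"wy":0,"wz":0},{"tx":0,"ty":0,"tz":0.005,"wx":0,"wy":0,"wz":0},{"tx":0,"ty":0,"tz":0.006,"wx":0,"wy":0,"wz":0},{"tx":0,"ty":0,"tz":0.006,"wx":0,"wy":0,"wz":0},{"tx":0,"ty":0,"tz":0.006,"wx":0,"wy":0,"wz":0}]'

```text
t: 9.2
tcp_pos: [0.6484, 0.032, 0.0832]
orientation: [[-1.0, 0.001, -0.0], [0.001, 1.0, -0.0], [0.0, -0.0, -1.0]]
wrist_force: [-0.6, -1.6, -0.8]
width: 0.218
grip_force: 39.5
```

Emit:
drive_tool --series '[{"tx":0.0002,"ty":0.0052,"tz":0,"wx":0,"wy":0,"wz":0},{"tx":0.0009,"ty":0.0104,"tz":0,"wx":0,"wy":0,"wz":0},{"tx":0.002,"ty":0.0155,"tz":0,"wx":0,"wy":0,"wz":0},{"tx":0.0036,"ty":0.0205,"tz":0,"wx":0,"wy":0,"wz":0},{"tx":0.0056,"ty":0.0254,"tz":0,"wx":0,"wy":0,"wz":0},{"tx":0.008,"ty":0.03,"tz":0,"wx":0,"wy":0,"wz":0},{"tx":0.0109,"ty":0.0344,"tz":0,"wx":0,"wy":0,"wz":0},{"tx":0.014,"ty":0.0386,"tz":0,"wx":0,"wy":0,"wz":0}]'

```text
t: 10.0
tcp_pos: [0.6339, 0.0703, 0.0832]
orientation: [[-1.0, 0.001, -0.001], [0.001, 1.0, -0.001], [0.001, -0.001, -1.0]]
wrist_force: [-1.9, -4.7, -1.9]
width: 0.222
grip_force: 39.9
```

Emit:
drive_tool --series '[{"tx":0.0035,"ty":0.0036,"tz":0,"wx":0,"wy":0,"wz":0},{"tx":0.0074,"ty":0.0069,"tz":0,"wx":0,"wy":0,"wz":0},{"tx":0.0115,"ty":0.0098,"tz":0,"wx":0,"wy":0,"wz":0},{"tx":0.016,"ty":0.0126,"tz":0,"wx":0,"wy":0,"wz":0},{"tx":0.0206,"ty":0.015,"tz":0,"wx":0,"wy":0,"wz":0},{"tx":0.0254,"ty":0.017,"tz":0,"wx":0,"wy":0,"wz":0},{"tx":0.0304,"ty":0.0186,"tz":0,"wx":0,"wy":0,"wz":0},{"tx":0.0355,"ty":0.0197,"tz":0,"wx":0,"wy":0,"wz":0}]'

```text
t: 10.8
tcp_pos: [0.601, 0.0895, 0.0838]
orientation: [[-1.0, 0.001, 0.005], [0.001, 1.0, -0.001], [-0.005, -0.001, -1.0]]
wrist_force: [1.2, -5.1, -1.8]
width: 0.222
grip_force: 40.0
```

Emit:
drive_tool --series '[{"tx":0.0052,"ty":0.0003,"tz":0,"wx":0,"wy":0,"wz":0},{"tx":0.0104,"ty":0.0002,"tz":0,"wx":0,"wy":0,"wz":0},{"tx":0.0156,"ty":-0.0001,"tz":0,"wx":0,"wy":0,"wz":0},{"tx":0.0208,"ty":-0.0008,"tz":0,"wx":0,"wy":0,"wz":0},{"tx":0.0259,"ty":-0.0019,"tz":0,"wx":0,"wy":0,"wz":0},{"tx":0.0309,"ty":-0.0035,"tz":0,"wx":0,"wy":0,"wz":0},{"tx":0.0358,"ty":-0.0055,"tz":0,"wx":0,"wy":0,"wz":0},{"tx":0.0404,"ty":-0.0079,"tz":0,"wx":0,"wy":0,"wz":0}]'

```text
t: 11.6
tcp_pos: [0.5588, 0.0833, 0.0835]
orientation: [[-1.0, -0.0, 0.001], [-0.0, 1.0, 0.001], [-0.001, 0.001, -1.0]]
wrist_force: [4.1, -0.9, -1.3]
width: 0.222
grip_force: 39.7
```

Emit:
drive_tool --series '[{"tx":0.0044,"ty":-0.0028,"tz":0,"wx":0,"wy":0,"wz":0},{"tx":0.0086,"ty":-0.006,"tz":0,"wx":0,"wy":0,"wz":0},{"tx":0.0124,"ty":-0.0095,"tz":0,"wx":0,"wy":0,"wz":0},{"tx":0.016,"ty":-0.0134,"tz":0,"wx":0,"wy":0,"wz":0},{"tx":0.0179,"ty":-0.0159,"tz":0,"wx":0,"wy":0,"wz":0},{"tx":0.0179,"ty":-0.0159,"tz":0,"wx":0,"wy":0,"wz":0},{"tx":0.0179,"ty":-0.0159,"tz":0,"wx":0,"wy":0,"wz":0}]'

```text
t: 12.3
tcp_pos: [0.5394, 0.0664, 0.083]
orientation: [[-1.0, 0.001, -0.003], [0.001, 1.0, -0.0], [0.003, -0.0, -1.0]]
wrist_force: [1.0, -0.6, -0.9]
width: 0.221
grip_force: 39.5
```

Emit:
drive_tool --series '[{"tx":0,"ty":0,"tz":0.001,"wx":0,"wy":0,"wz":0},{"tx":0,"ty":0,"tz":0.002,"wx":0,"wy":0,"wz":0},{"tx":0,"ty":0,"tz":0.003,"wx":0,"wy":0,"wz":0},{"tx":0,"ty":0,"tz":0.004,"wx":0,"wy":0,"wz":0},{"tx":0,"ty":0,"tz":0.004,"wx":0,"wy":0,"wz":0},{"tx":0,"ty":0,"tz":0.004,"wx":0,"wy":0,"wz":0}]'

```text
t: 12.9
tcp_pos: [0.5404, 0.0666, 0.0792]
orientation: [[-1.0, 0.0, -0.001], [0.0, 1.0, -0.0], [0.001, -0.0, -1.0]]
wrist_force: [-0.5, 0.2, -1.3]
width: 0.222
grip_force: 39.5
```

Emit:
drive_tool --series '[{"tx":0,"ty":0,"tz":0.0005,"wx":0,"wy":0,"wz":0},{"tx":0,"ty":0,"tz":0.001,"wx":0,"wy":0,"wz":0},{"tx":0,"ty":0,"tz":0.001,"wx":0,"wy":0,"wz":0}]'

```text
t: 13.2
tcp_pos: [0.5408, 0.0666, 0.0787]
orientation: [[-1.0, 0.001, 0.0], [0.001, 1.0, 0.0], [-0.0, 0.0, -1.0]]
wrist_force: [-0.8, -0.8, 3.7]
width: 0.223
grip_force: 40.0
```

Emit:
drive_tool --series '[{"tx":0,"ty":0,"tz":0.0005,"wx":0,"wy":0,"wz":0},{"tx":0.0009,"ty":-0.0013,"tz":0.0005,"wx":0,"wy":0,"wz":0},{"tx":0.0018,"ty":-0.0025,"tz":0.0005,"wx":0,"wy":0,"wz":0},{"tx":0.0018,"ty":-0.0025,"tz":0.0005,"wx":0,"wy":0,"wz":0}]'

```text
t: 13.6
tcp_pos: [0.5404, 0.0656, 0.0787]
orientation: [[-1.0, -0.0, 0.003], [-0.0, 1.0, 0.002], [-0.003, 0.002, -1.0]]
wrist_force: [-0.1, 3.4, 5.9]
width: 0.221
grip_force: 40.0
```

Emit:
drive_tool --series '[{"tx":0.0009,"ty":-0.0014,"tz":0,"wx":0,"wy":0,"wz":0},{"tx":0.0017,"ty":-0.0027,"tz":0,"wx":0,"wy":0,"wz":0},{"tx":0.0017,"ty":-0.0027,"tz":0,"wx":0,"wy":0,"wz":0}]'

```text
t: 13.9
tcp_pos: [0.5395, 0.0641, 0.0786]
orientation: [[-1.0, -0.001, 0.004], [-0.001, 1.0, 0.003], [-0.004, 0.003, -1.0]]
wrist_force: [1.0, 5.6, 5.3]
width: 0.22
grip_force: 39.8
```

Emit:
drive_tool --series '[{"tx":0.0008,"ty":-0.0014,"tz":0,"wx":0,"wy":0,"wz":0},{"tx":0.0016,"ty":-0.0027,"tz":0,"wx":0,"wy":0,"wz":0},{"tx":0.0016,"ty":-0.0027,"tz":0,"wx":0,"wy":0,"wz":0}]'

```text
t: 14.2
tcp_pos: [0.5378, 0.0614, 0.0787]
orientation: [[-1.0, -0.001, 0.004], [-0.001, 1.0, 0.003], [-0.004, 0.003, -1.0]]
wrist_force: [1.5, 5.5, 5.4]
width: 0.221
grip_force: 39.8
```

Emit:
drive_tool --series '[{"tx":0.0007,"ty":-0.0014,"tz":0,"wx":0,"wy":0,"wz":0},{"tx":0.0014,"ty":-0.0028,"tz":0,"wx":0,"wy":0,"wz":0},{"tx":0.0014,"ty":-0.0028,"tz":0,"wx":0,"wy":0,"wz":0}]'

```text
t: 14.5
tcp_pos: [0.5362, 0.0586, 0.0786]
orientation: [[-1.0, -0.001, 0.004], [-0.001, 1.0, 0.003], [-0.004, 0.003, -1.0]]
wrist_force: [0.6, 4.4, 5.2]
width: 0.221
grip_force: 39.8
```

Steady sliding at θ≈152°, no drop yet; go on.

Emit:
drive_tool --series '[{"tx":0.0006,"ty":-0.0014,"tz":0,"wx":0,"wy":0,"wz":0},{"tx":0.0012,"ty":-0.0029,"tz":0,"wx":0,"wy":0,"wz":0},{"tx":0.0012,"ty":-0.0029,"tz":0,"wx":0,"wy":0,"wz":0}]'

```text
t: 14.8
tcp_pos: [0.5342, 0.0549, 0.0783]
orientation: [[-1.0, -0.001, 0.002], [-0.001, 1.0, 0.002], [-0.002, 0.002, -1.0]]
wrist_force: [1.0, 5.1, 2.8]
width: 0.221
grip_force: 39.7
```

Emit:
drive_tool --series '[{"tx":0.0006,"ty":-0.0015,"tz":0,"wx":0,"wy":0,"wz":0},{"tx":0.0012,"ty":-0.0029,"tz":0,"wx":0,"wy":0,"wz":0},{"tx":0.0012,"ty":-0.0029,"tz":0,"wx":0,"wy":0,"wz":0}]'

```text
t: 15.1
tcp_pos: [0.5319, 0.0506, 0.0776]
orientation: [[-1.0, 0.0, 0.0], [0.0, 1.0, 0.001], [-0.0, 0.001, -1.0]]
wrist_force: [0.7, 4.8, -0.2]
width: 0.224
grip_force: 39.4
```

Emit:
drive_tool --series '[{"tx":0,"ty":0,"tz":0.0005,"wx":0,"wy":0,"wz":0},{"tx":0,"ty":0,"tz":0.001,"wx":0,"wy":0,"wz":0},{"tx":0,"ty":0,"tz":0.001,"wx":0,"wy":0,"wz":0}]'

```text
t: 15.4
tcp_pos: [0.5321, 0.0507, 0.0769]
orientation: [[-1.0, 0.0, 0.0], [0.0, 1.0, 0.001], [-0.0, 0.001, -1.0]]
wrist_force: [0.5, 5.7, 2.2]
width: 0.223
grip_force: 39.7
```

Emit:
drive_tool --series '[{"tx":-0.0002,"ty":0.0005,"tz":0.0005,"wx":0,"wy":0,"wz":0},{"tx":-0.0004,"ty":0.001,"tz":0.001,"wx":0,"wy":0,"wz":0},{"tx":-0.0004,"ty":0.001,"tz":0.0015,"wx":0,"wy":0,"wz":0},{"tx":-0.0004,"ty":0.001,"tz":0.0015,"wx":0,"wy":0,"wz":0}]'

```text
t: 15.8
tcp_pos: [0.5323, 0.0513, 0.0753]
orientation: [[-1.0, 0.0, 0.0], [0.0, 1.0, 0.0], [-0.0, 0.0, -1.0]]
wrist_force: [0.8, 4.6, 2.5]
width: 0.223
grip_force: 39.7
```

Sinking (3.4 mm below the ring's top). A bit further back and down.

Emit:
drive_tool --series '[{"tx":-0.0003,"ty":0.0005,"tz":0.0005,"wx":0,"wy":0,"wz":0},{"tx":-0.0005,"ty":0.001,"tz":0.001,"wx":0,"wy":0,"wz":0},{"tx":-0.0005,"ty":0.001,"tz":0.0015,"wx":0,"wy":0,"wz":0},{"tx":-0.0005,"ty":0.001,"tz":0.002,"wx":0,"wy":0,"wz":0},{"tx":-0.0005,"ty":0.001,"tz":0.002,"wx":0,"wy":0,"wz":0}]'

```text
t: 16.3
tcp_pos: [0.5324, 0.052, 0.073]
orientation: [[-1.0, 0.001, -0.001], [0.001, 1.0, -0.0], [0.001, -0.0, -1.0]]
wrist_force: [1.0, 3.4, -0.5]
width: 0.219
grip_force: 39.5
```

Emit:
drive_tool --series '[{"tx":-0.0003,"ty":0.0008,"tz":0.0007,"wx":0,"wy":0,"wz":0},{"tx":-0.0003,"ty":0.0008,"tz":0.0014,"wx":0,"wy":0,"wz":0},{"tx":-0.0003,"ty":0.0008,"tz":0.002,"wx":0,"wy":0,"wz":0},{"tx":-0.0003,"ty":0.0008,"tz":0.003,"wx":0,"wy":0,"wz":0},{"tx":-0.0003,"ty":0.0008,"tz":0.004,"wx":0,"wy":0,"wz":0},{"tx":-0.0003,"ty":0.0008,"tz":0.004,"wx":0,"wy":0,"wz":0}]'

```text
t: 16.9
tcp_pos: [0.5326, 0.0524, 0.069]
orientation: [[-1.0, 0.001, -0.001], [0.001, 1.0, -0.001], [0.001, -0.001, -1.0]]
wrist_force: [0.5, 0.2, -2.8]
width: 0.223
grip_force: 39.5
```

Emit:
drive_tool --series '[{"tx":0,"ty":0,"tz":0.001,"wx":0,"wy":0,"wz":0},{"tx":0,"ty":0,"tz":0.002,"wx":0,"wy":0,"wz":0},{"tx":0,"ty":0,"tz":0.003,"wx":0,"wy":0,"wz":0},{"tx":0,"ty":0,"tz":0.004,"wx":0,"wy":0,"wz":0},{"tx":0,"ty":0,"tz":0.0045,"wx":0,"wy":0,"wz":0},{"tx":0,"ty":0,"tz":0.0045,"wx":0,"wy":0,"wz":0}]'

```text
t: 17.5
tcp_pos: [0.5327, 0.0525, 0.0648]
orientation: [[-1.0, 0.001, -0.001], [0.001, 1.0, -0.0], [0.001, -0.0, -1.0]]
wrist_force: [-1.6, -0.4, 2.6]
width: 0.22
grip_force: 39.9
```

Emit:
drive_tool --series '[{"tx":0,"ty":0,"tz":0,"wx":0,"wy":0,"wz":0},{"tx":0,"ty":0,"tz":0,"wx":0,"wy":0,"wz":0},{"tx":0,"ty":0,"tz":0,"wx":0,"wy":0,"wz":0},{"tx":0,"ty":0,"tz":0,"wx":0,"wy":0,"wz":0},{"tx":0,"ty":0,"tz":0,"wx":0,"wy":0,"wz":0}]' --grip 0.55

```text
t: 18.0
tcp_pos: [0.5332, 0.053, 0.0648]
orientation: [[-1.0, 0.0, 0.0], [0.0, 1.0, 0.0], [-0.0, 0.0, -1.0]]
wrist_force: [-1.0, 0.7, -0.0]
width: 0.551
grip_force: 0.0
```

Emit:
drive_tool --series '[{"tx":0,"ty":0,"tz":-0.01,"wx":0,"wy":0,"wz":0},{"tx":0,"ty":0,"tz":-0.025,"wx":0,"wy":0,"wz":0},{"tx":0,"ty":0,"tz":-0.045,"wx":0,"wy":0,"wz":0},{"tx":0,"ty":0,"tz":-0.07,"wx":0,"wy":0,"wz":0},{"tx":0,"ty":0,"tz":-0.1,"wx":0,"wy":0,"wz":0},{"tx":0,"ty":0,"tz":-0.14,"wx":0,"wy":0,"wz":0},{"tx":0,"ty":0,"tz":-0.18,"wx":0,"wy":0,"wz":0}]'

```text
t: 18.7
tcp_pos: [0.5324, 0.0528, 0.2467]
orientation: [[-1.0, 0.001, -0.0], [0.001, 1.0, -0.0], [0.0, -0.0, -1.0]]
wrist_force: [1.1, -0.6, -0.6]
width: 0.548
grip_force: 0.0
```

Emit:
drive_tool --series '[{"tx":0,"ty":0.04,"tz":0,"wx":0,"wy":0,"wz":0},{"tx":0,"ty":0.085,"tz":0,"wx":0,"wy":0,"wz":0},{"tx":0,"ty":0.13,"tz":0,"wx":0,"wy":0,"wz":0},{"tx":0,"ty":0.175,"tz":0,"wx":0,"wy":0,"wz":0},{"tx":0,"ty":0.22,"tz":0,"wx":0,"wy":0,"wz":0},{"tx":0,"ty":0.25,"tz":0,"wx":0,"wy":0,"wz":0},{"tx":0,"ty":0.25,"tz":0,"wx":0,"wy":0,"wz":0},{"tx":0,"ty":0.25,"tz":0,"wx":0,"wy":0,"wz":0}]'

```text
t: 19.5
tcp_pos: [0.5327, 0.3034, 0.2451]
orientation: [[-1.0, -0.001, -0.0], [-0.001, 1.0, -0.0], [0.0, -0.0, -1.0]]
wrist_force: [0.3, -0.1, 0.2]
width: 0.555
grip_force: 0.0
```

Run:
```python
from h import *
t=snapshot("top")[:,:,::-1];s=snapshot("side")[:,:,::-1]
print(proj("top",[.5327,.0525,.046]),proj("side",[.5327,.0525,.096]))
cv2.imwrite("pics/f.png",np.hstack([cv2.resize(t[135:235,190:300],(440,400),interpolation=2),cv2.resize(s[160:250,220:300],(356,400),interpolation=2)]))
```

```text
[234.4 196.3] [250.1 183. ]
```

View pics/f.png

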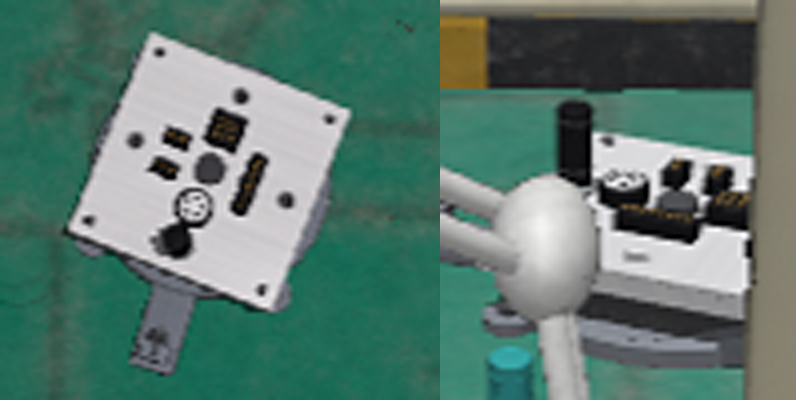

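The pin stands upright next to the round socket, at crop pixel (177,240), with the tongue and arrow just beyond it. It is down on the dial and the gripper is clear.

```bash
python3 -c "
from rig import *
print(close_job())"
```

```text
the job is handed in; nothing more can be done
None
```

The job is handed in: the index pin is home in the round-socket hole and the ring's hole (collar on the dial, about 159° against the arrow's measured 163°), turned anticlockwise the shorter way; the gripper has let go and backed off, and the highest force I read while pressing or turning was under 10 N.

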